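Third hand at the frame-joining jig

TASK

Swing the joining jig's hinged fence shut until it clicks home on its ball catch and let go of it, then stand the tenoned frame rail on edge on the jig's bed, flat against the middle of the fence's sprung face, and press it there with a steady force of about 10 N, which sinks the sprung face half of its travel; never press the rail so hard that the face runs to its stop. Finish while still holding the rail pressed like that, so that a colleague can fasten it, and leave the other things on the bench where they are.

Things in the scene. Friction and masses are not known exactly. Their poses are not given: they have to be found in the camera images.
- jig: Joining jig fixed to the bench: plywood bed 220 x 370 mm, top 18 mm above the bench, hinged fence on it. Origin: centre of the bed's underside; x points across the bed to the shut fence, y along the shut fence towards its hinge, z up. Hinge block and catch block (34 mm above the bed) stand at the ends of the shut fence.
- gate (a joint): Angle of the fence bar (18 thick, 268 long, top 48 mm above the bench): 0 = shut on its solid stop; grows as the free end swings to the jig's -x. Starts open at 0.45 to 0.9, stays where left (slight friction). From about 0.06 a ball catch resists with a few N at the post; past about 0.035 it snaps the fence home. Below 0.02 it is seated.
- gate_hinge (a point): Point on the fence's vertical hinge axis, 46 mm above the bench; in the jig's frame x = 69, y = 140 mm. Turns with the fence: its -y points along the fence to the free end, its -x out of the side that carries the sprung face.
- gate_post (a point): Centre of the top of the upright wooden post (20 mm diameter, top 95 mm above the bench) on the fence's free end, 262 mm from the hinge axis: push or pinch it to swing the fence. Axes as gate_hinge.
- face_mid (a point): Middle of the front of the sprung face: a wooden strip 200 long, 28 high, 14 mm thick on spring pins before the fence bar, 140 mm from the hinge axis, top 48 mm above the bench. Axes as gate_hinge; the front looks to -x. Fence shut and face out, it is at x = 28, y = 0 mm in the jig's frame, 34 mm above the bench.
- sprung_face (a joint): How far the sprung face is pushed in towards the fence bar (m): 0 = out, 0.018 = at its stop. The spring gives 1.1 N per mm, so about 10 N at 9 mm; no preload.
- rail: Frame rail, a loose light-wood board standing on its long edge: 20 mm thick (its x), 150 long (its y), 66 high (its z), plus a tenon 15 long, 8 thick, 36 mm high at each end. About 0.12 kg. Origin: centre of its underside; same either way round. On the bed it rises 36 mm above the sprung face, so fingers on its upper 28 mm clear the fence.
- glue: Bystander: white glue bottle, 60 mm diameter, 150 mm tall; origin at the centre of its foot.
- screwdriver: Bystander: screwdriver lying on the bench.
- hammer: Bystander: hammer lying on the bench.
- tape: Bystander: roll of paper tape, 100 mm outside diameter, 25 mm high, lying flat.
- offcut: Bystander: offcut of rail, 90 x 66 mm, lying flat, 20 mm high, without tenons; not the rail.
- cards: Bystander: bundle of cardboard strips 150 x 70 x 10 mm.
- cup: Bystander: white cup, 76 mm across, 100 mm tall.
Not all that is in view belongs to the job. What is shaped like the rail but purple is not meant.

How it is judged:
By the outcome, as a careful person would: the job done as asked, in the order asked, and still so for the second after the job is handed in, while the arm keeps its last pose, push and grip.
It also fails if it takes over 70 s, if anything falls off the work surface, if the arm or the gripper's body presses on something with over 40 N, if the wrist force passes 120 N, or if a joint passes its speed limit or range.

ROBOT

A 6-joint arm with a two-finger parallel gripper is mounted at the origin on the work surface. World frame = base frame: x ahead of the robot, y to its left, z up, the work surface at z = 0. Lengths are in m, angles in rad, forces in N, time in s.
With the tool pointing down it reaches from about 0.325 to 0.75 m from the base axis. Payload 7.6 kg.
Tool frame: the origin (TCP) lies midway between the tips of the shut fingers; the grasp point (between the pads) lies 19 mm behind it; z points along the fingers, y is the line along which they close (so a half turn about z gives the same grasp; the last joint's range is limited). The gripper opens to 85 mm and grips with 20 to 120 N. Pads are 22 mm wide; open, the fingers measure 114 mm over their backs; the gripper's body (76 mm by 85 mm) begins 54 mm behind the grasp point. The pads swing forward as they close: fully open they stand 13 mm farther back than shut.
Start: joints at [1.06, 0.052, 1.401, -0, 1.689, -0.07], TCP at [0.224, 0.475, 0.231] pointing down, gripper open.
Joint ranges: [-2.9, 2.9], [-0.91, 2.17], [0.12, 2.37], [-1.06, 4.2], [0.26, 2.73], [-2.93, 2.93]. Speed limits (rad/s): [2.57, 2.57, 3.01, 3.14, 3.14, 3.14].

INTERFACE

Orientations are given as a unit quaternion [w, x, y, z].
In Python, from station import * gives the robot as it stands. The module is installed in compiled form; this text tells all that it offers.
- The arm moves only by the tool play_rows, never from a script. Its argument "moves" is a list of rows, each an object with "slide": the shift along the tool's x, y, z in m, a list of three; "roll": the turn about the tool's z in rad. A call has 1 to 10 rows; each row shifts and turns the commanded pose from where the row before left it, along the tool's axes as they then stand; what a row does not reach is not made up. A row lasts 1/12 s, in which the tool goes at most 41.7 mm and 7.16 degrees, less where a joint would pass 70% of its speed; a pose out of reach is approached as far as the arm can. A call with a gripper value outside its range is refused whole. "claw" is the opening, from 0 (shut) to 1 (fully open), set as the call begins (left out, the last holds). The fingers move at their own pace and stop on an object; "squeeze" is the grip in N (left out, the last holds). Time passes only in rows, so rows that do not move let the fingers close. It gives the time, the measured TCP pose, the force, the opening and the grip force at its end, in the units of the state.
- observe(): the state, without advancing time (a new reading comes with each control period).
- camera(name): name is "side" or "top" or "wrist"; returns a dict with "img" (400x640x3 uint8, blue, green, red), "intrinsics" (3x3 intrinsics, pixels), "distortion" ([k1, k2, p1, p2, k3] as OpenCV has them; the pictures are not rectified), "rvec" (rotation vector, rad) and "tvec" (3), from world to camera coordinates, as OpenCV has them; the wrist camera has in their place "tool_from_camera" (4x4, takes a point from camera to tool coordinates, whose origin is the TCP and whose axes are the flange's). Camera axes: x right, y down, z forward; pixel columns grow to the right and rows downward; lengths in m; the calibration is good to about 2 mm. A picture is of the moment at which its call begins: read the wrist's pose just before it. There is no depth.
- finish_job(): hands the job in; it is judged then, once.
The state is a dict: "time_s": time; "joint_pos": joint angles; "joint_velocities": joint speeds; "joint_torque": joint torques, N m; "ee_pos": TCP position; "ee_rot": TCP orientation; "contact_force": force on the tool from outside, world axes, zero at the start; "moment": the same for the moment, N m; "gripper_width": finger opening in m; "grasp_force": force on a finger pad.
Only numpy, scipy, OpenCV 4.12 (cv2) and the standard library are available. Lean on these libraries where they do the work, as an engineer would, in place of code of your own. Each camera call takes 0.05 s, during which the arm holds its last target. There are 200 camera calls.

## Working session

There is one attempt and no reset: what is moved stays moved. The work goes in short steps, Python scripts to look and compute and a tool call to move; the robot and the scene stay as the last step left them, time stands still between calls to the robot, and variables do not carry over. Pictures are saved under pics/ and viewed, at most 10 in all, crops included, and the job is handed in when it is done.

Besides the shell and the picture viewer there is one more tool, called after "Call:" by a JSON object that holds its "fn" and its "kwargs", one argument or row to a line. play_rows: Moves the arm, as the interface text tells. Its arguments: {"type":"object","properties":{"moves":{"type":"array","items":{"type":"object","properties":{"slide":{"type":"array","items":{"type":"number"}},"roll":{"type":"number"}}}},"claw":{"type":"number"},"squeeze":{"type":"number"}},"required":["moves"]}

```bash
mkdir -p pics; cat > h.py <<'E'
from station import *
import numpy as np, cv2
from scipy.spatial.transform import Rotation as R
def snap(n,f):
    s=observe(); c=camera(n); cv2.imwrite(f,c['img']); 
    if n=='wrist':
        q=s['ee_rot']; T=np.eye(4); T[:3,:3]=R.from_quat([q[1],q[2],q[3],q[0]]).as_matrix(); T[:3,3]=s['ee_pos']
        M=np.linalg.inv(T@np.array(c['tool_from_camera'])); c['rvec']=cv2.Rodrigues(M[:3,:3])[0]; c['tvec']=M[:3,3]
    np.savez(f+'.npz',**{k:np.array(v) for k,v in c.items() if k!='img'}); return c
def px(f,u,v,z):
    c=np.load(f+'.npz'); p=cv2.undistortPoints(np.array([[[u,v]]],float),c['intrinsics'],c['distortion'])[0,0]
    Rm=cv2.Rodrigues(c['rvec'])[0]; o=-Rm.T@c['tvec'].ravel(); d=Rm.T@np.array([p[0],p[1],1]); return o+d*(z-o[2])/d[2]
def proj(f,P):
    c=np.load(f+'.npz'); return cv2.projectPoints(np.array(P,float).reshape(-1,1,3),c['rvec'],c['tvec'],c['intrinsics'],c['distortion'])[0].reshape(-1,2)
E
python3 - <<'E'
from h import *
for n in('top','side'): snap(n,f'pics/{n}0.png')
s=observe(); print(s['ee_pos'],s['ee_rot'],s['contact_force'])
E
```

```text
[0.22383127 0.47461626 0.23058115] [-1.98188229e-04  2.18619467e-01  9.75809963e-01 -6.36279346e-04] [-0.54102257  0.37176654 -0.02022738]
```

View pics/top0.png

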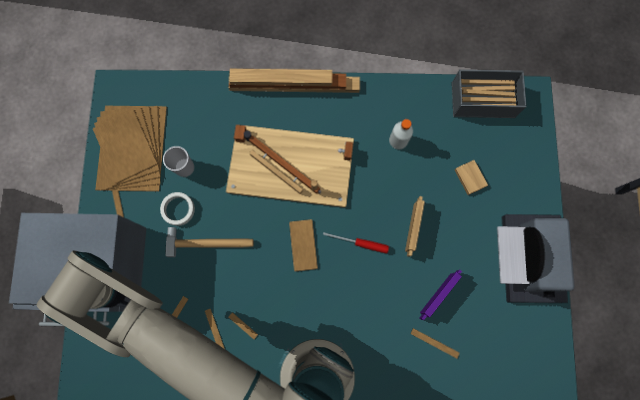

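View pics/side0.png

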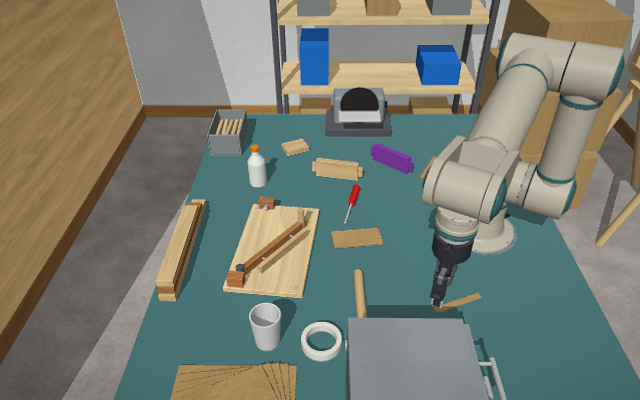

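The top view shows the jig at about (290,165), its hinge block at (240,132), catch block at (347,150) and post at (314,185). The rail is at (416,226), with the purple decoy at (441,295). I'll enlarge both.

```bash
python3 - <<'E'
from h import *
i=cv2.imread('pics/top0.png'); 
a=cv2.resize(i[115:215,220:360],None,fx=5,fy=5,interpolation=3); cv2.imwrite('pics/jig.png',a)
b=cv2.resize(i[185:265,380:460],None,fx=6,fy=6,interpolation=3); cv2.imwrite('pics/rail.png',b)
for u,v in((290,165),(416,226),(317,375)): print(px('pics/top0.png',u,v,0))
E
```

```text
[0.63053372 0.09568878 0.        ]
[ 0.44387002 -0.29322642  0.        ]
[0.0057093  0.00092183 0.        ]
```

View pics/jig.png

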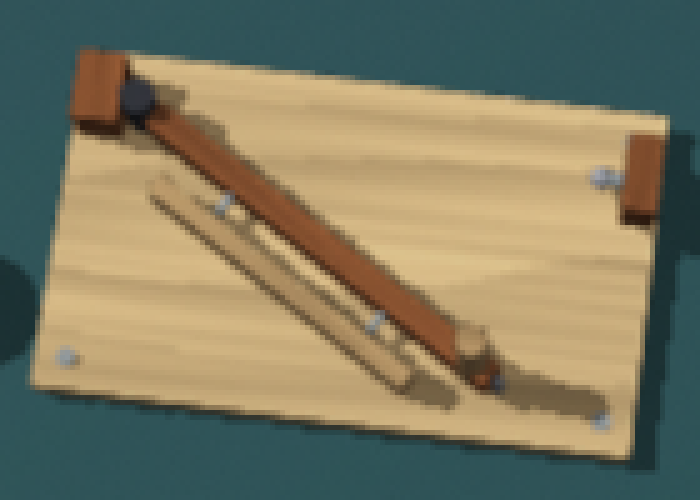

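View pics/rail.png

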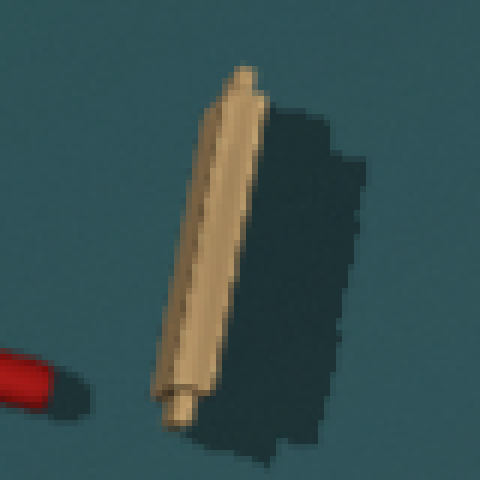

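Crops: the bed's top corners are at crop (668,117), (632,460) and (32,385), and the post top at about (472,335). The rail's top face runs from the (225,95)–(268,97) end to the (180,388)–(214,388) end.

```bash
cat >> h.py <<'E'
def crop(x,y,s,u0,v0): return (x+.5)/s-.5+u0,(y+.5)/s-.5+v0
E
python3 - <<'E'
from h import *
from scipy.optimize import least_squares
f='pics/top0.png'
J=lambda x,y:crop(x,y,5,220,115); K=lambda x,y:crop(x,y,6,380,185)
c=np.load(f+'.npz');print('cam',-cv2.Rodrigues(c['rvec'])[0].T@c['tvec'].ravel())
def T(p,L):
    a=p[2];L=np.array(L,float);return np.c_[p[0]+np.cos(a)*L[:,0]-np.sin(a)*L[:,1],p[1]+np.sin(a)*L[:,0]+np.cos(a)*L[:,1],L[:,2]]
# jig: catch end y=-185 (right in image), +x up
L=[(.11,-.185,.018),(-.11,-.185,.018),(-.11,.185,.018)]
obs=np.array([J(668,117),J(632,460),J(32,385)])
r=least_squares(lambda p:(proj(f,T(p,L))-obs).ravel(),[.63,.1,-.1]);print('jig',r.x,r.fun)
j=r.x
print('hinge px',(proj(f,T(j,[(.069,.14,.048)]))+.5-[220,115])*5)
p=px(f,*J(473,335),.095);h=T(j,[(.069,.14,0)])[0];print('post',p,'hinge',h,np.hypot(*(p-h)[:2]))
d=(p-h)[:2]; g=np.arctan2(d[1],d[0])-(j[2]-np.pi/2);print('gate',g)
L=[(.01,.075,.066),(-.01,.075,.066),(.01,-.075,.066),(-.01,-.075,.066)]
obs=np.array([K(225,97),K(268,97),K(180,388),K(214,388)])
# rail y axis along image up-ish; rail +x = image left => world +y
L=[(-.01,.075,.066),(.01,.075,.066),(-.01,-.075,.066),(.01,-.075,.066)]
for s in [0]:
    Lr=[(a*-1,b,z) for a,b,z in L]
    r=least_squares(lambda p:(proj(f,T(p,Lr))-obs).ravel(),[.44,-.29,-1.8]);print('rail',r.x,r.fun)
    r=least_squares(lambda p:(proj(f,T(p,L))-obs).ravel(),[.44,-.29,-1.8]);print('rail',r.x,r.fun)
for n in [(225,97),(268,97),(180,388),(214,388)]: print(px(f,*K(*n),.066))
E
```

```text
cam [ 1.98767494e-01 -1.21843473e-04  1.48073222e+00]
jig [ 0.62674305  0.09355225 -0.10693845] [ 0.56341689 -0.09313552 -0.05436849 -0.18407369 -0.49749023  0.24750423]
hinge px [[140.51335908 102.29562508]]
post [0.5538945  0.01790312 0.095     ] hinge [0.71029175 0.22538781 0.        ] 0.259826854412334
gate -0.5389757819389058
rail [ 0.43675358 -0.28199692 -1.76377267] [ 7.12491271  0.02008271 -6.73768    -1.35933675  6.0609766   1.33804
 -6.43963694 -0.09248983]
rail [ 0.43672935 -0.28198866 -1.75823749] [ 0.2843101  -1.36158675 -0.18038697 -0.01818787 -0.63702547 -0.03608669
  0.5367986   1.35692567]
[ 0.508166   -0.28519757  0.066     ]
[ 0.50850603 -0.30631966  0.066     ]
[ 0.36482994 -0.26002399  0.066     ]
[ 0.3650761  -0.27637962  0.066     ]
```

Call:
{"fn": "play_rows", "kwargs": {
  "claw": 0,
  "moves": [
    {"slide":[-0.032,-0.019,0.008]},
    {"slide":[-0.032,-0.019,0.008]},
    {"slide":[-0.032,-0.019,0.008]},
    {"slide":[-0.032,-0.019,0.008]},
    {"slide":[-0.032,-0.019,0.008]},
    {"slide":[-0.032,-0.019,0.008]},
    {"slide":[-0.032,-0.019,0.008]},
    {"slide":[-0.032,-0.019,0.008]},
    {"slide":[-0.032,-0.019,0.008]},
    {"slide":[-0.032,-0.019,0.008]}
  ]
}}

```text
schema error: expected keys slide, roll
```

Call:
{"fn": "play_rows", "kwargs": {
  "moves": [
    {"slide":[-0.032,-0.019,0.008]},
    {"slide":[-0.032,-0.019,0.008]},
    {"slide":[-0.032,-0.019,0.008]},
    {"slide":[-0.032,-0.019,0.008]},
    {"roll":0.1},
    {"roll":0.1},
    {}
  ]
}}

```text
schema error: expected keys slide, roll
```

```bash
python3 - <<'E'
from h import *
snap('wrist','pics/w1.png'); s=observe(); print(s['time_s'],s['ee_pos'],s['ee_rot'],s['contact_force'])
print(proj('pics/w1.png',[[.5539,.0179,.095]]))
E
```

```text
0.15 [0.22386714 0.47463791 0.2306902 ] [-1.67158024e-04  2.18612744e-01  9.75811527e-01 -5.51628094e-04] [-0.32570827 -0.21039012  0.00495448]
[[121.5036113  537.94706771]]
```

View pics/w1.png

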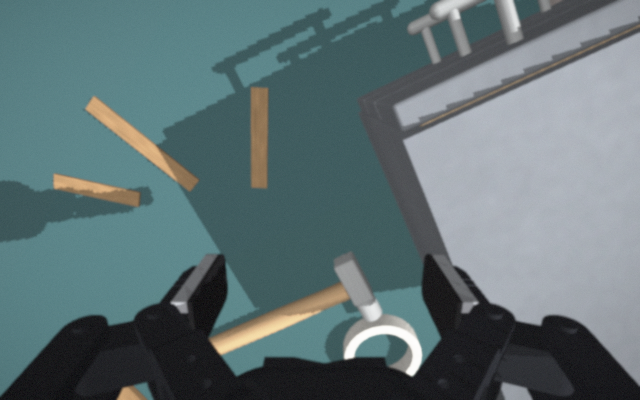

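The move was refused because each row needs both keys. This view is from the start pose and shows only the tape, the hammer and a grey cabinet. I'll resend.

Call:
{"fn": "play_rows", "kwargs": {
  "claw": 0,
  "moves": [
    {"slide":[-0.032,-0.019,0.008],"roll":0},
    {"slide":[-0.032,-0.019,0.008],"roll":0},
    {"slide":[-0.032,-0.019,0.008],"roll":0},
    {"slide":[-0.032,-0.019,0.008],"roll":0},
    {"slide":[-0.032,-0.019,0.008],"roll":0},
    {"slide":[-0.032,-0.019,0.008],"roll":0},
    {"slide":[-0.032,-0.019,0.008],"roll":0},
    {"slide":[-0.032,-0.019,0.008],"roll":0},
    {"slide":[-0.032,-0.019,0.008],"roll":0},
    {"slide":[-0.032,-0.019,0.008],"roll":0}
  ]
}}

```text
time_s: 0.98
ee_pos: [0.4329, 0.1647, 0.1509]
ee_rot: [0.0, 0.219, 0.976, 0.0]
contact_force: [-0.5, 0.5, -0.0]
gripper_width: 0.0001
grasp_force: 0.0
```

Call:
{"fn": "play_rows", "kwargs": {
  "moves": [
    {"slide":[-0.032,-0.019,0.008],"roll":0},
    {"slide":[-0.032,-0.019,0.008],"roll":0},
    {"slide":[-0.032,-0.019,0.008],"roll":0},
    {"slide":[-0.032,-0.019,0.008],"roll":0},
    {"slide":[0,0,0],"roll":0.1},
    {"slide":[0,0,0],"roll":0.1},
    {"slide":[0,0,0],"roll":0}
  ]
}}

```text
time_s: 1.57
ee_pos: [0.5156, 0.0424, 0.1186]
ee_rot: [-0.001, 0.317, 0.948, -0.0]
contact_force: [-0.3, 0.3, -0.1]
gripper_width: -0.0005
grasp_force: 0.0
```

```bash
python3 - <<'E'
from h import *
snap('wrist','pics/w2.png'); s=observe(); print(s['time_s'],s['ee_pos'],s['ee_rot'],s['contact_force'])
print(proj('pics/w2.png',[[.5539,.0179,.095]]))
E
```

```text
1.6167 [0.51554705 0.04292339 0.11889362] [-3.86073370e-04  3.14311315e-01  9.49319885e-01 -6.89569166e-05] [-0.58073334  0.19345611 -0.52858564]
[[328.40345014 309.56432855]]
```

View pics/w2.png

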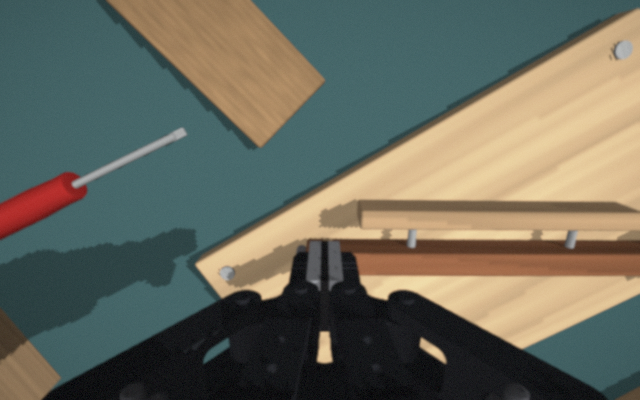

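The wrist view shows the fence level in the image (bar at row 255), so the tool is square to it. The closed fingers are in front of the post, as predicted at (328,310). Now I descend and swing the fence.

Call:
{"fn": "play_rows", "kwargs": {
  "moves": [
    {"slide":[0,0.003,0.027],"roll":0},
    {"slide":[0,0,0.027],"roll":0},
    {"slide":[-0.008,0,0],"roll":0},
    {"slide":[-0.008,0,0],"roll":0},
    {"slide":[-0.006,0,0],"roll":0},
    {"slide":[-0.004,0,0],"roll":0},
    {"slide":[-0.004,0,0],"roll":0}
  ]
}}

```text
time_s: 2.2
ee_pos: [0.543, 0.0271, 0.0671]
ee_rot: [0.001, 0.315, 0.949, 0.0]
contact_force: [0.1, -1.1, 0.3]
gripper_width: 0.0002
grasp_force: 0.1
```

Call:
{"fn": "play_rows", "kwargs": {
  "moves": [
    {"slide":[-0.008,-0.0007,0],"roll":-0.03},
    {"slide":[-0.008,-0.0007,0],"roll":-0.03},
    {"slide":[-0.008,-0.0007,0],"roll":-0.03},
    {"slide":[-0.008,-0.0007,0],"roll":-0.03},
    {"slide":[-0.008,-0.0007,0],"roll":-0.03},
    {"slide":[-0.008,-0.0007,0],"roll":-0.03},
    {"slide":[-0.008,-0.0007,0],"roll":-0.03},
    {"slide":[-0.008,-0.0007,0],"roll":-0.03},
    {"slide":[-0.008,-0.0007,0],"roll":-0.03},
    {"slide":[-0.008,-0.0007,0],"roll":-0.03}
  ]
}}

```text
time_s: 3.03
ee_pos: [0.6088, -0.0176, 0.0664]
ee_rot: [0.001, 0.169, 0.986, 0.0]
contact_force: [0.7, 0.5, 0.8]
gripper_width: 0.0
grasp_force: 0.1
```

```bash
cat >> h.py <<'E'
JIG=np.array([.62674,.09355,-.10694])
def tojig(p):
    c,s=np.cos(JIG[2]),np.sin(JIG[2]); d=np.array(p)[:2]-JIG[:2]; return np.array([c*d[0]+s*d[1],-s*d[0]+c*d[1]])
def show():
    s=observe(); q=s['ee_rot']; m=R.from_quat([q[1],q[2],q[3],q[0]]).as_matrix()
    print('t',round(s['time_s'],2),'tcp',np.round(s['ee_pos'],4),'jig',np.round(tojig(s['ee_pos']),4),'xang',round(np.arctan2(m[1,0],m[0,0]),3),'F',np.round(s['contact_force'],1),'w',round(s['gripper_width'],4),'gf',round(s['grasp_force'],1)); return s,m
E
python3 -c "
from h import *
show()"
```

```text
t 3.03 tcp [ 0.6088 -0.0176  0.0664] jig [-0.006  -0.1124] xang 2.803 F [0.7 0.5 0.8] w 0.0 gf 0.1
```

Call:
{"fn": "play_rows", "kwargs": {
  "moves": [
    {"slide":[-0.008,-0.0007,0],"roll":-0.03},
    {"slide":[-0.008,-0.0007,0],"roll":-0.03},
    {"slide":[-0.008,-0.0007,0],"roll":-0.03},
    {"slide":[-0.008,-0.0007,0],"roll":-0.03},
    {"slide":[0,0,0],"roll":-0.03},
    {"slide":[0,0,0],"roll":0}
  ]
}}

```text
time_s: 3.53
ee_pos: [0.6385, -0.0295, 0.0662]
ee_rot: [0.001, 0.095, 0.996, 0.0]
contact_force: [-0.4, -0.4, -1.0]
gripper_width: 0.0003
grasp_force: 0.0
```

```bash
python3 - <<'E'
from h import *
show(); snap('top','pics/top1.png'); i=cv2.imread('pics/top1.png'); cv2.imwrite('pics/top1c.png',cv2.resize(i[115:215,220:360],None,fx=5,fy=5,interpolation=3))
E
```

```text
t 3.53 tcp [ 0.6385 -0.0295  0.0662] jig [ 0.0248 -0.1211] xang 2.952 F [-0.4 -0.4 -1. ] w 0.0003 gf 0.0
```

View pics/top1c.png

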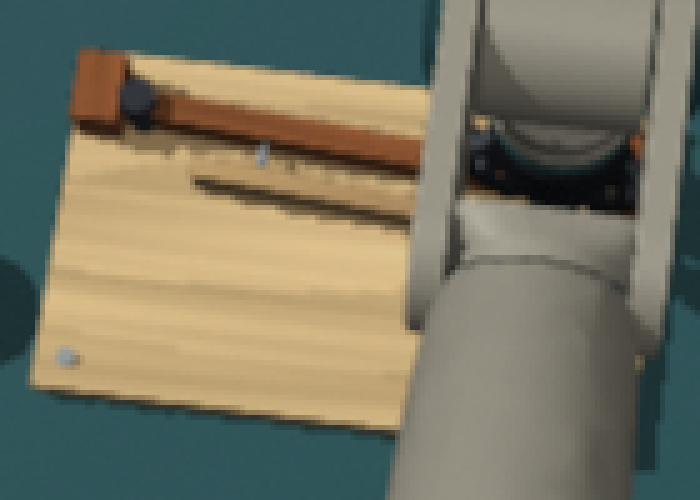

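The fence is following the push and is nearly shut. I'll go on slowly, watching the force.

Call:
{"fn": "play_rows", "kwargs": {
  "moves": [
    {"slide":[-0.004,0,0],"roll":-0.03},
    {"slide":[-0.004,0,0],"roll":-0.03},
    {"slide":[-0.003,0,0],"roll":-0.02},
    {"slide":[0,0,0],"roll":0}
  ]
}}

```text
time_s: 3.92
ee_pos: [0.6488, -0.0311, 0.0657]
ee_rot: [0.0, 0.055, 0.998, -0.0]
contact_force: [0.7, 0.7, -0.4]
gripper_width: -0.0003
grasp_force: 0.0
```

Call:
{"fn": "play_rows", "kwargs": {
  "moves": [
    {"slide":[-0.002,0,0],"roll":0},
    {"slide":[-0.002,0,0],"roll":0},
    {"slide":[0,0,0],"roll":0}
  ]
}}

```text
time_s: 4.17
ee_pos: [0.6529, -0.0313, 0.0655]
ee_rot: [0.001, 0.056, 0.998, 0.0]
contact_force: [0.1, -0.3, 0.4]
gripper_width: -0.0
grasp_force: 0.0
```

Call:
{"fn": "play_rows", "kwargs": {
  "moves": [
    {"slide":[-0.002,0,0],"roll":0},
    {"slide":[-0.002,0,0],"roll":0},
    {"slide":[0,0,0],"roll":0}
  ]
}}

```text
time_s: 4.42
ee_pos: [0.6569, -0.0317, 0.0653]
ee_rot: [0.0, 0.055, 0.998, 0.0]
contact_force: [-0.5, -0.6, 0.3]
gripper_width: 0.0
grasp_force: 0.0
```

```bash
python3 -c "
from h import *
show()"
```

```text
t 4.42 tcp [ 0.6569 -0.0317  0.0653] jig [ 0.0434 -0.1213] xang 3.031 F [-0.5 -0.6  0.3] w 0.0 gf 0.0
```

Call:
{"fn": "play_rows", "kwargs": {
  "moves": [
    {"slide":[-0.002,0,0],"roll":0},
    {"slide":[-0.002,0,0],"roll":0},
    {"slide":[0,0,0],"roll":0}
  ]
}}

```text
time_s: 4.67
ee_pos: [0.6608, -0.0322, 0.0653]
ee_rot: [0.0, 0.055, 0.998, 0.0]
contact_force: [-0.4, 0.0, -0.0]
gripper_width: 0.0002
grasp_force: 0.0
```

Call:
{"fn": "play_rows", "kwargs": {
  "moves": [
    {"slide":[-0.002,0,0],"roll":0},
    {"slide":[-0.001,0,0],"roll":0},
    {"slide":[0,0,0],"roll":0}
  ]
}}

```text
time_s: 4.92
ee_pos: [0.6618, -0.0323, 0.0652]
ee_rot: [-0.003, 0.055, 0.998, 0.0]
contact_force: [-11.1, 1.0, 4.9]
gripper_width: -0.0005
grasp_force: 5.4
```

```bash
python3 -c "
from h import *
show()"
```

```text
t 4.92 tcp [ 0.6618 -0.0323  0.0652] jig [ 0.0483 -0.1214] xang 3.031 F [-11.1   1.    4.9] w -0.0005 gf 5.4
```

The force rose to 11 N with the post at jig x ≈ 69 mm, the solid stop. I'll back off, check that the fence is seated, and carry on toward the rail.

Call:
{"fn": "play_rows", "kwargs": {
  "moves": [
    {"slide":[0.01,0,0],"roll":0},
    {"slide":[0.02,0,0],"roll":0},
    {"slide":[0.02,0,-0.01],"roll":0},
    {"slide":[0.02,0,-0.03],"roll":0},
    {"slide":[0.02,0,-0.03],"roll":0},
    {"slide":[0.02,0,-0.03],"roll":0},
    {"slide":[0,0,-0.03],"roll":0},
    {"slide":[0,-0.03,-0.02],"roll":0},
    {"slide":[0,-0.04,0],"roll":0},
    {"slide":[0,-0.04,0],"roll":0}
  ]
}}

```text
time_s: 5.75
ee_pos: [0.5425, -0.1305, 0.2179]
ee_rot: [0.002, 0.054, 0.999, -0.001]
contact_force: [-0.2, 0.3, -0.6]
gripper_width: 0.0001
grasp_force: 0.0
```

Call:
{"fn": "play_rows", "kwargs": {
  "claw": 1,
  "moves": [
    {"slide":[0.02,-0.036,0],"roll":0},
    {"slide":[0.02,-0.036,0],"roll":0},
    {"slide":[0.02,-0.036,0],"roll":0},
    {"slide":[0.02,-0.03,0],"roll":0.077},
    {"slide":[0,0,0],"roll":0}
  ]
}}

```text
time_s: 6.17
ee_pos: [0.4439, -0.2624, 0.2156]
ee_rot: [-0.0, 0.099, 0.995, -0.001]
contact_force: [0.4, -0.4, -0.3]
gripper_width: 0.0607
grasp_force: 0.0
```

```bash
python3 - <<'E'
from h import *
show(); snap('wrist','pics/w3.png'); snap('top','pics/top2.png'); snap('side','pics/side2.png')
a=cv2.imread('pics/w3.png'); b=cv2.imread('pics/top2.png'); 
f='pics/top2.png'
def T(p,L):
    a=p[2];L=np.array(L,float);return np.c_[p[0]+np.cos(a)*L[:,0]-np.sin(a)*L[:,1],p[1]+np.sin(a)*L[:,0]+np.cos(a)*L[:,1],L[:,2]]
print('shut post/catch px in crop',(proj(f,T(JIG,[(.069,-.122,.095),(.069,.14,.048)]))+.5-[220,115])*4)
print('rail corners wrist',proj('pics/w3.png',T((.4367,-.282,-1.758),[(-.01,.075,.066),(.01,.075,.066),(-.01,-.075,.066),(.01,-.075,.066)])))
c=cv2.resize(b[115:215,220:360],None,fx=4,fy=4,interpolation=3)
o=np.zeros((600,800,3),np.uint8); o[:200,:280]=0
w=cv2.resize(a,(560,350)); o[:400,:560]=c; cv2.imwrite('pics/top2c.png',c)
E
```

```text
t 6.17 tcp [ 0.4439 -0.2624  0.2156] jig [-0.1438 -0.3734] xang 2.944 F [ 0.4 -0.4 -0.3] w 0.0607 gf 0.0
shut post/catch px in crop [[453.63266524 101.08619737]
 [112.41360788  81.84005863]]
rail corners wrist [[313.36729245 251.661439  ]
 [292.56863599 251.81600751]
 [309.79849266  87.94551436]
 [285.77723825  88.24186834]]
```

View pics/top2c.png

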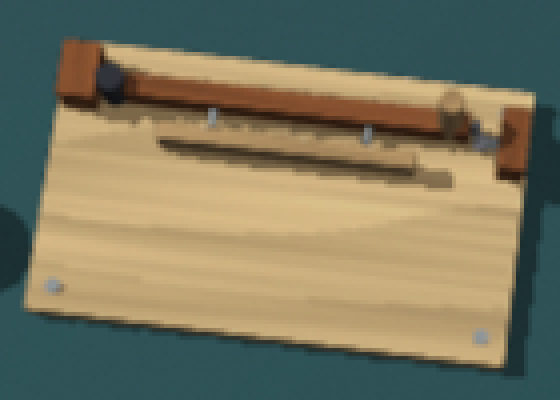

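View pics/w3.png

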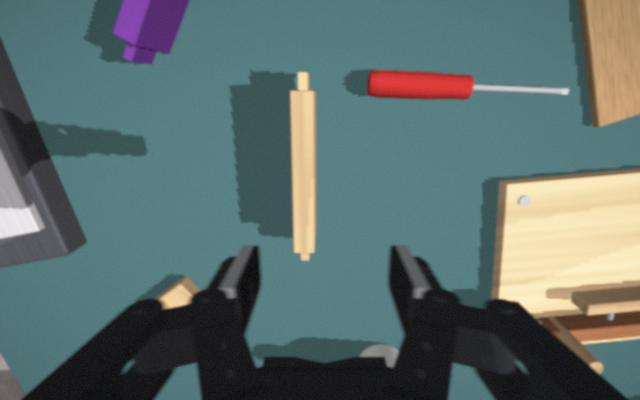

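The fence is shut: the post is at crop (453,103), predicted (454,101). In the wrist view the rail's top-face corners are at (291,91), (315,91), (293,253) and (315,252).

```bash
python3 - <<'E'
from h import *
from scipy.optimize import least_squares
f='pics/w3.png'
def T(p,L):
    a=p[2];L=np.array(L,float);return np.c_[p[0]+np.cos(a)*L[:,0]-np.sin(a)*L[:,1],p[1]+np.sin(a)*L[:,0]+np.cos(a)*L[:,1],L[:,2]]
L=[(-.01,.075,.066),(.01,.075,.066),(-.01,-.075,.066),(.01,-.075,.066)]
obs=np.array([(315,252),(293,253),(315,91.5),(290.5,91.5)])
r=least_squares(lambda p:(proj(f,T(p,L))-obs).ravel(),[.4367,-.282,-1.758]);print(r.x,r.fun)
s,m=show(); d=np.r_[r.x[:2],.040]-s['ee_pos'];print('tool shift',m.T@d,'roll',s and np.arctan2(m[1,0],m[0,0])-(r.x[2]+np.pi/2+np.pi))
# place: rail front touches face at jig x=.028 -> centre .018
c,sn=np.cos(JIG[2]),np.sin(JIG[2])
for x in(-.03,.018): print('place',x,JIG[:2]+[c*x,sn*x])
E
```

```text
[ 0.43918672 -0.27991805 -1.77853969] [-0.58258465  1.76587902  0.64903001  0.53400041 -0.28665952 -0.75773424
  0.22397768 -0.98336014]
t 6.32 tcp [ 0.4472 -0.2581  0.2155] jig [-0.141  -0.3688] xang 2.953 F [ 0.3  0.3 -0.5] w 0.0812 gf 0.0
tool shift [ 0.0039394  -0.02296193  0.17549629] roll 0.019616640644152472
place -0.03 [0.59691138 0.09675209]
place 0.018 [0.64463717 0.09162875]
```

Call:
{"fn": "play_rows", "kwargs": {
  "claw": 1,
  "squeeze": 60,
  "moves": [
    {"slide":[0.004,-0.023,0],"roll":0.02},
    {"slide":[0,0,0.035],"roll":0},
    {"slide":[0,0,0.035],"roll":0},
    {"slide":[0,0,0.035],"roll":0},
    {"slide":[0,0,0.035],"roll":0},
    {"slide":[0,0,0.025],"roll":0},
    {"slide":[0,0,0.01],"roll":0},
    {"slide":[0,0,0],"roll":0},
    {"slide":[0,0,0],"roll":0}
  ]
}}

```text
time_s: 7.07
ee_pos: [0.4399, -0.2796, 0.0413]
ee_rot: [0.0, 0.103, 0.995, -0.0]
contact_force: [0.1, -0.3, 1.4]
gripper_width: 0.0859
grasp_force: 0.0
```

Call:
{"fn": "play_rows", "kwargs": {
  "claw": 0,
  "moves": [
    {"slide":[0,0,0],"roll":0},
    {"slide":[0,0,0],"roll":0},
    {"slide":[0,0,0],"roll":0},
    {"slide":[0,0,0],"roll":0},
    {"slide":[0,0,0],"roll":0},
    {"slide":[0,0,0],"roll":0},
    {"slide":[0,0,0],"roll":0},
    {"slide":[0,0,0],"roll":0}
  ]
}}

```text
time_s: 7.73
ee_pos: [0.4391, -0.2801, 0.0408]
ee_rot: [0.0, 0.104, 0.995, -0.0]
contact_force: [-0.4, 0.1, 5.4]
gripper_width: 0.0188
grasp_force: 58.9
```

```bash
python3 -c "
from h import *
show()"
```

```text
t 7.73 tcp [ 0.4391 -0.2801  0.0408] jig [-0.1467 -0.3915] xang 2.934 F [-0.4  0.1  5.4] w 0.0188 gf 58.9
```

Call:
{"fn": "play_rows", "kwargs": {
  "moves": [
    {"slide":[0,0,-0.01],"roll":0},
    {"slide":[0,0,-0.03],"roll":0},
    {"slide":[0,0,-0.03],"roll":0},
    {"slide":[0,0,-0.03],"roll":0},
    {"slide":[0,0,-0.02],"roll":0},
    {"slide":[-0.008,0.0366,0],"roll":0},
    {"slide":[-0.008,0.0366,0],"roll":0},
    {"slide":[-0.008,0.0366,0],"roll":0},
    {"slide":[-0.008,0.0366,0],"roll":0},
    {"slide":[-0.008,0.0366,0],"roll":0}
  ]
}}

```text
time_s: 8.57
ee_pos: [0.5159, -0.1073, 0.1605]
ee_rot: [-0.0, 0.104, 0.995, 0.0]
contact_force: [0.1, -0.6, -1.6]
gripper_width: 0.0188
grasp_force: 59.1
```

Call:
{"fn": "play_rows", "kwargs": {
  "moves": [
    {"slide":[-0.008,0.0366,0],"roll":0},
    {"slide":[-0.008,0.0366,0],"roll":0},
    {"slide":[-0.008,0.0366,0],"roll":0},
    {"slide":[-0.008,0.0366,0],"roll":0},
    {"slide":[-0.008,0.0366,0],"roll":0},
    {"slide":[-0.007,0.0366,0],"roll":0},
    {"slide":[0,0,0],"roll":0.1},
    {"slide":[0,0,0],"roll":0.1},
    {"slide":[0,0,0],"roll":0.1},
    {"slide":[0,0,0],"roll":0.1}
  ]
}}

```text
time_s: 9.4
ee_pos: [0.6068, 0.0965, 0.1601]
ee_rot: [-0.001, 0.301, 0.954, -0.0]
contact_force: [0.5, 0.8, -1.4]
gripper_width: 0.0188
grasp_force: 59.3
```

Call:
{"fn": "play_rows", "kwargs": {
  "moves": [
    {"slide":[0,0,0],"roll":0.11},
    {"slide":[0,0,0],"roll":0.11},
    {"slide":[0,0,0],"roll":0.11},
    {"slide":[0,0,0],"roll":0.11},
    {"slide":[0,0,0],"roll":0.11},
    {"slide":[0,0,0],"roll":0.11},
    {"slide":[0,0,0],"roll":0.11},
    {"slide":[0,0,0],"roll":0.1},
    {"slide":[0,0,0],"roll":0.1},
    {"slide":[0,0,0],"roll":0.1}
  ]
}}

```text
time_s: 10.23
ee_pos: [0.6068, 0.0961, 0.1603]
ee_rot: [-0.0, 0.746, 0.666, -0.0]
contact_force: [0.2, 0.2, -0.7]
gripper_width: 0.0191
grasp_force: 59.3
```

```bash
python3 - <<'E'
from h import *
s,m=show(); t=JIG[:2]+np.array([np.cos(JIG[2]),np.sin(JIG[2])])*-.02
print(m.T@(np.r_[t,s['ee_pos'][2]]-s['ee_pos']),'roll',np.arctan2(m[1,0],m[0,0])-(JIG[2]+np.pi/2))
snap('side','pics/side3.png'); snap('wrist','pics/w4.png')
E
```

```text
t 10.23 tcp [0.6068 0.0961 0.1603] jig [-0.0201  0.0004] xang 1.459 F [ 0.2  0.2 -0.7] w 0.0191 gf 59.3
[-3.81639982e-04  1.27799670e-04 -7.52670480e-08] roll -0.004988500169017973
```

Call:
{"fn": "play_rows", "kwargs": {
  "moves": [
    {"slide":[0,0,0.03],"roll":-0.005},
    {"slide":[0,0,0.03],"roll":0},
    {"slide":[0,0,0.02],"roll":0},
    {"slide":[0,0,0.01],"roll":0},
    {"slide":[0,0,0.005],"roll":0},
    {"slide":[0,0,0.003],"roll":0},
    {"slide":[0,0,0],"roll":0},
    {"slide":[0,0,0],"roll":0}
  ]
}}

```text
time_s: 11.0
ee_pos: [0.608, 0.0962, 0.0639]
ee_rot: [0.001, 0.742, 0.67, 0.001]
contact_force: [0.4, -0.1, -0.9]
gripper_width: 0.0191
grasp_force: 59.4
```

Call:
{"fn": "play_rows", "kwargs": {
  "moves": [
    {"slide":[0,0,0.001],"roll":0},
    {"slide":[0,0,0.001],"roll":0},
    {"slide":[0,0,0],"roll":0}
  ]
}}

```text
time_s: 11.25
ee_pos: [0.6073, 0.0961, 0.0607]
ee_rot: [0.0, 0.742, 0.67, 0.0]
contact_force: [-0.2, -0.2, -1.4]
gripper_width: 0.0187
grasp_force: 59.4
```

Call:
{"fn": "play_rows", "kwargs": {
  "moves": [
    {"slide":[0,0,0.001],"roll":0},
    {"slide":[0,0,0],"roll":0},
    {"slide":[0,0,0],"roll":0}
  ]
}}

```text
time_s: 11.5
ee_pos: [0.6071, 0.0961, 0.0593]
ee_rot: [-0.0, 0.742, 0.67, 0.0]
contact_force: [-0.4, 0.0, -1.4]
gripper_width: 0.0189
grasp_force: 59.4
```

Call:
{"fn": "play_rows", "kwargs": {
  "moves": [
    {"slide":[0,0,0.0005],"roll":0},
    {"slide":[0,0,0],"roll":0},
    {"slide":[0,0,0],"roll":0}
  ]
}}

```text
time_s: 11.75
ee_pos: [0.6072, 0.0961, 0.0589]
ee_rot: [0.0, 0.742, 0.67, 0.0]
contact_force: [0.3, 0.5, -0.7]
gripper_width: 0.0188
grasp_force: 59.5
```

Call:
{"fn": "play_rows", "kwargs": {
  "moves": [
    {"slide":[0,0,0.0005],"roll":0},
    {"slide":[0,0,0],"roll":0},
    {"slide":[0,0,0],"roll":0}
  ]
}}

```text
time_s: 12.0
ee_pos: [0.6072, 0.0962, 0.0588]
ee_rot: [0.0, 0.742, 0.67, 0.0]
contact_force: [-2.2, -0.5, 3.8]
gripper_width: 0.0191
grasp_force: 59.9
```

Call:
{"fn": "play_rows", "kwargs": {
  "moves": [
    {"slide":[0,0,-0.0003],"roll":0},
    {"slide":[0,0.006,0],"roll":0},
    {"slide":[0,0.006,0],"roll":0},
    {"slide":[0,0.006,0],"roll":0},
    {"slide":[0,0.006,0],"roll":0},
    {"slide":[0,0.004,0],"roll":0},
    {"slide":[0,0.002,0],"roll":0},
    {"slide":[0,0,0],"roll":0},
    {"slide":[0,0,0],"roll":0}
  ]
}}

```text
time_s: 12.75
ee_pos: [0.6378, 0.0929, 0.0588]
ee_rot: [0.001, 0.742, 0.67, 0.001]
contact_force: [0.3, 0.2, 2.9]
gripper_width: 0.0191
grasp_force: 60.0
```

```bash
python3 -c "
from h import *
show()"
```

```text
t 12.75 tcp [0.6378 0.0929 0.0588] jig [0.0111 0.0006] xang 1.469 F [0.3 0.2 2.9] w 0.0191 gf 60.0
```

Call:
{"fn": "play_rows", "kwargs": {
  "moves": [
    {"slide":[0,0.003,0],"roll":0},
    {"slide":[0,0.003,0],"roll":0},
    {"slide":[0,0,0],"roll":0},
    {"slide":[0,0,0],"roll":0}
  ]
}}

```text
time_s: 13.08
ee_pos: [0.6433, 0.0924, 0.0589]
ee_rot: [0.0, 0.742, 0.67, 0.0]
contact_force: [-1.0, 0.3, 3.9]
gripper_width: 0.0191
grasp_force: 60.2
```

Call:
{"fn": "play_rows", "kwargs": {
  "moves": [
    {"slide":[0,0.003,0],"roll":0},
    {"slide":[0,0,0],"roll":0},
    {"slide":[0,0,0],"roll":0}
  ]
}}

```text
time_s: 13.33
ee_pos: [0.646, 0.0922, 0.0589]
ee_rot: [-0.0, 0.742, 0.67, 0.0]
contact_force: [-3.0, 0.2, 5.7]
gripper_width: 0.0187
grasp_force: 60.3
```

```bash
python3 -c "
from h import *
show()"
```

```text
t 13.33 tcp [0.646  0.0922 0.0589] jig [0.0193 0.0007] xang 1.469 F [-3.   0.2  5.7] w 0.0187 gf 60.3
```

Call:
{"fn": "play_rows", "kwargs": {
  "moves": [
    {"slide":[0,0.002,-0.0002],"roll":0},
    {"slide":[0,0,0],"roll":0},
    {"slide":[0,0,0],"roll":0}
  ]
}}

```text
time_s: 13.58
ee_pos: [0.6474, 0.0921, 0.0589]
ee_rot: [-0.001, 0.742, 0.67, -0.0]
contact_force: [-4.6, 0.9, 6.8]
gripper_width: 0.0192
grasp_force: 60.5
```

Call:
{"fn": "play_rows", "kwargs": {
  "moves": [
    {"slide":[0,0.002,0],"roll":0},
    {"slide":[0,0,0],"roll":0},
    {"slide":[0,0,0],"roll":0}
  ]
}}

```text
time_s: 13.83
ee_pos: [0.649, 0.0919, 0.0589]
ee_rot: [-0.001, 0.742, 0.67, -0.001]
contact_force: [-7.4, -0.2, 7.2]
gripper_width: 0.0189
grasp_force: 60.7
```

Call:
{"fn": "play_rows", "kwargs": {
  "moves": [
    {"slide":[0,0.002,0],"roll":0},
    {"slide":[0,0,0],"roll":0},
    {"slide":[0,0,0],"roll":0}
  ]
}}

```text
time_s: 14.08
ee_pos: [0.6505, 0.0917, 0.0589]
ee_rot: [-0.001, 0.742, 0.67, -0.001]
contact_force: [-10.0, 0.5, 9.7]
gripper_width: 0.019
grasp_force: 61.0
```

```bash
python3 -c "
from h import *
s,m=show();print(s['moment'])"
```

```text
t 14.08 tcp [0.6505 0.0917 0.0589] jig [0.0238 0.0007] xang 1.469 F [-10.    0.5   9.7] w 0.019 gf 61.0
[ 0.1167198   1.84473576 -0.20416791]
```

Bed friction is adding to the reading because Fz is 9.7 N. I'll take most of the downward load off.

Call:
{"fn": "play_rows", "kwargs": {
  "moves": [
    {"slide":[0,0,-0.0005],"roll":0},
    {"slide":[0,0,0],"roll":0},
    {"slide":[0,0,0],"roll":0}
  ]
}}

```text
time_s: 14.33
ee_pos: [0.6505, 0.0917, 0.0589]
ee_rot: [-0.001, 0.742, 0.67, -0.001]
contact_force: [-8.5, 1.1, 6.8]
gripper_width: 0.0183
grasp_force: 60.6
```

Call:
{"fn": "play_rows", "kwargs": {
  "moves": [
    {"slide":[0,0,-0.0005],"roll":0},
    {"slide":[0,0,0],"roll":0},
    {"slide":[0,0,0],"roll":0}
  ]
}}

```text
time_s: 14.58
ee_pos: [0.6505, 0.0918, 0.0589]
ee_rot: [-0.002, 0.742, 0.67, -0.001]
contact_force: [-6.9, 1.5, 3.3]
gripper_width: 0.0188
grasp_force: 60.3
```

```bash
python3 -c "
from h import *
s,m=show();print(s['moment'])"
```

```text
t 14.58 tcp [0.6505 0.0918 0.0589] jig [0.0238 0.0007] xang 1.469 F [-6.9  1.5  3.3] w 0.0188 gf 60.3
[ 0.11854791  1.31444221 -0.27043891]
```

Call:
{"fn": "play_rows", "kwargs": {
  "moves": [
    {"slide":[0,0.001,-0.0002],"roll":0},
    {"slide":[0,0.001,-0.0002],"roll":0},
    {"slide":[0,0,0],"roll":0},
    {"slide":[0,0,0],"roll":0}
  ]
}}

```text
time_s: 14.92
ee_pos: [0.6519, 0.0916, 0.0589]
ee_rot: [-0.002, 0.742, 0.67, -0.002]
contact_force: [-9.2, 0.5, 4.1]
gripper_width: 0.0192
grasp_force: 60.3
```

Call:
{"fn": "play_rows", "kwargs": {
  "moves": [
    {"slide":[0,0.001,-0.0002],"roll":0},
    {"slide":[0,0.0005,-0.0002],"roll":0},
    {"slide":[0,0,0],"roll":0},
    {"slide":[0,0,0],"roll":0}
  ]
}}

```text
time_s: 15.25
ee_pos: [0.6529, 0.0914, 0.059]
ee_rot: [-0.003, 0.742, 0.67, -0.003]
contact_force: [-11.3, 0.5, 3.5]
gripper_width: 0.0189
grasp_force: 60.2
```

```bash
python3 -c "
from h import *
s,m=show();print(s['moment'])"
```

```text
t 15.25 tcp [0.6529 0.0914 0.059 ] jig [0.0263 0.0007] xang 1.469 F [-11.3   0.5   3.5] w 0.0189 gf 60.2
[ 0.21267164  1.95038705 -0.26693382]
```

Call:
{"fn": "play_rows", "kwargs": {
  "moves": [
    {"slide":[0,0,-0.0004],"roll":0},
    {"slide":[0,0,0],"roll":0},
    {"slide":[0,0,0],"roll":0},
    {"slide":[0,0,0],"roll":0}
  ]
}}

```text
time_s: 15.58
ee_pos: [0.6529, 0.0915, 0.059]
ee_rot: [-0.003, 0.742, 0.67, -0.003]
contact_force: [-9.8, 1.8, 1.8]
gripper_width: 0.0188
grasp_force: 60.1
```

```bash
python3 - <<'E'
from h import *
s,m=show(); f='pics/side5.png'; snap('side',f); s,m=show()
c,sn=np.cos(JIG[2]),np.sin(JIG[2]); W=lambda x,y,z:(JIG[0]+c*x-sn*y,JIG[1]+sn*x+c*y,z)
P=proj(f,[W(0,0,.05)])[0].astype(int); u0,v0=P[0]-66,P[1]-45
i=cv2.imread(f)[v0:v0+100,u0:u0+133]; cv2.imwrite('pics/side5c.png',cv2.resize(i,None,fx=6,fy=6,interpolation=3))
pts=[W(.037,.1,.048),W(.051,.1,.048),W(.060,.13,.048),W(.037,-.1,.048),W(.037,.075,.084),W(.017,.075,.084),W(.017,-.075,.084),W(.037,.075,.018),W(.017,.075,.018)]
print(u0,v0,((proj(f,pts)-[u0,v0]+.5)*6).round())
E
```

```text
t 15.58 tcp [0.6529 0.0915 0.059 ] jig [0.0263 0.0007] xang 1.469 F [-9.8  1.8  1.8] w 0.0188 gf 60.1
t 15.63 tcp [0.6529 0.0915 0.0589] jig [0.0263 0.0007] xang 1.469 F [-9.2  1.8  2.6] w 0.0186 gf 60.1
208 191 [[282. 416.]
 [253. 414.]
 [219. 458.]
 [368. 145.]
 [287. 324.]
 [329. 327.]
 [392. 125.]
 [299. 424.]
 [340. 427.]]
```

View pics/side5c.png

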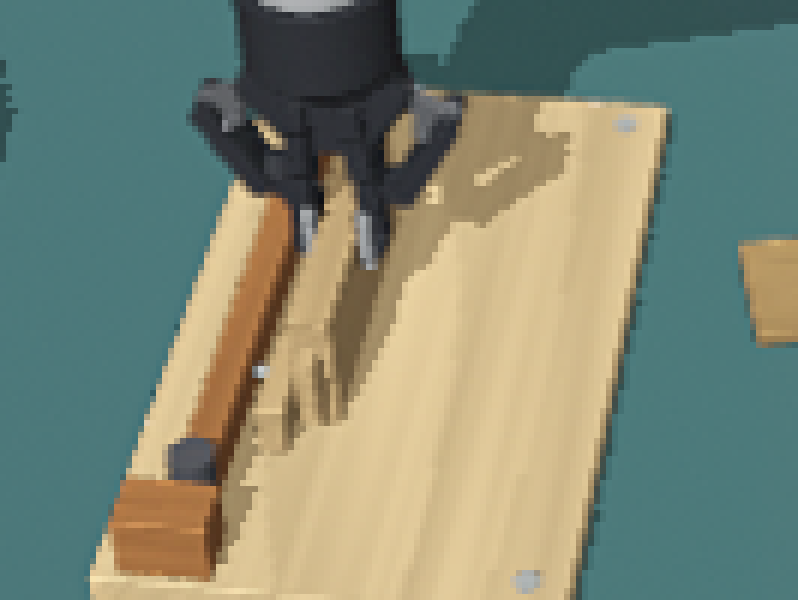

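The side crop shows the rail upright on the bed, flat against the face: its end top is at (287,324)–(330,326) and the face end at (283,415), both as predicted for a sink of about 9 mm. One small trim, then I'll hand in.

Call:
{"fn": "play_rows", "kwargs": {
  "moves": [
    {"slide":[0,0.0005,0],"roll":0},
    {"slide":[0,0,0],"roll":0},
    {"slide":[0,0,0],"roll":0},
    {"slide":[0,0,0],"roll":0},
    {"slide":[0,0,0],"roll":0},
    {"slide":[0,0,0],"roll":0}
  ]
}}

```text
time_s: 16.13
ee_pos: [0.6532, 0.0914, 0.059]
ee_rot: [-0.003, 0.742, 0.67, -0.003]
contact_force: [-10.6, 1.8, 2.0]
gripper_width: 0.0188
grasp_force: 60.1
```

```bash
python3 -c "
from h import *
show(); print(finish_job())"
```

```text
t 16.13 tcp [0.6532 0.0914 0.059 ] jig [0.0266 0.0007] xang 1.469 F [-10.6   1.8   2. ] w 0.0188 gf 60.1
the job is handed in; nothing more can be done
None
```

I swung the fence shut to its stop and let go. The job is handed in with the rail standing on the bed, held against the middle of the sprung face at about 10 N (sunk about 9 mm), at 16 s on the robot's clock; no verdict came back.

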